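# Seat a sensor board in an open test dock with its ejector levers

### The arm

A 6-joint arm with a two-finger parallel gripper is mounted at the origin on a cart in front of the work surface, level with it; the furniture and walls round the work are solid. World frame = base frame: x ahead of the robot, y to its left, z up, the work surface at z = 0. Lengths are in mm, angles in rad, forces in N, time in s.
With the tool pointing down it reaches from about 350 to 925 mm from the base axis. Payload 6.4 kg.
Tool frame: the origin (TCP) lies between the finger pads; the fingertips stand 25 mm ahead of it and the grasp point (between the pads) lies 6 mm ahead of it (arm.tips_ahead is the distance from the TCP to the fingertips, in mm); z points along the fingers, y is the line along which they close (so a half turn about z gives the same grasp; the last joint's range is limited). The gripper opens to 94 mm and grips with 3 to 60 N. Pads are 16 mm wide; open, the fingers measure 119 mm over their backs; the gripper's body (75 mm by 177 mm) begins 78 mm behind the grasp point.
Start: joints at [1.138, 0.245, 1.558, -0, 1.339, -0.174], TCP at [166.345, 628.366, 230.455] pointing down, gripper open.
Joint ranges: [-3.13, 3.13], [-1.02, 2.26], [0.13, 2.54], [-0.95, 4.09], [0.21, 2.88], [-2.74, 2.74]. Speed limits (rad/s): [2.57, 2.57, 3.14, 3.14, 3.14, 3.14].

### API

Orientations are given as a unit quaternion [x, y, z, w].
In Python, from bench import arm gives the robot as it stands.
- The arm moves only by the shell command python3 -m creep 'ROWS' [FORCE]. ROWS is JSON, a list of rows, each a list of 7 numbers: the opening, from -1 (shut) to 1 (fully open), then the shift along the tool's x, y, z in mm, then the turn, a rotation vector about the tool's x, y, z in degrees. A call has 1 to 10 rows; each row shifts and turns the commanded pose from where the row before left it, along the tool's axes as they then stand; what a row does not reach is not made up. A row lasts 1/12 s, in which the tool goes at most 41.7 mm and 7.16 degrees, less where a joint would pass 70% of its speed; a pose out of reach is approached as far as the arm can. A call with a gripper value outside its range is refused whole. The fingers move at their own pace and stop on an object; FORCE is the grip in N (left out, the last holds). Time passes only in rows, so rows that do not move let the fingers close. It gives the time, the measured TCP pose, the force, the opening and the grip force at its end, in the units of the state.
- arm.sense(): the state, without advancing time (a new reading comes with each control period).
- arm.grab_frame(name): name is "side" or "top" or "wrist"; returns a dict with "img" (384x512x3 uint8, red, green, blue), "fx", "fy", "cx", "cy" (pixels), "k1" (the pictures are not rectified: a ray, as slopes to the right and down, at radius r is drawn at 1 + k1 r^2 times it, then the intrinsics apply), "world_to_cam" (4x4, takes a point from world to camera coordinates); the wrist camera has in their place "tool_from_camera" (4x4, takes a point from camera to tool coordinates, whose origin is the TCP and whose axes are the flange's). Camera axes: x right, y down, z forward; pixel columns grow to the right and rows downward; lengths in mm; the calibration is good to about 2 mm. A picture is of the moment at which its call begins: read the wrist's pose just before it. There is no depth.
- arm.sign_off(): hands the job in; it is judged then, once.
The state is a dict: "t": time; "joints": joint angles; "qvel": joint speeds; "joint_torque": joint torques, N m; "eef_pos": TCP position; "tool_rot": TCP orientation; "force": force on the tool from outside, world axes, zero at the start; "torque": the same for the moment, N m; "grip_width": finger opening in mm; "finger_force": force on a finger pad.
Only numpy, scipy, OpenCV 4.12 (cv2) and the standard library are available. Lean on these libraries where they do the work, as an engineer would, in place of code of your own. Each camera call takes 0.05 s, during which the arm holds its last target. There are 200 camera calls.

### The job

Plug the loose sensor board into the open test dock: slide it along the two card guides, levers still open, until you feel its plug gently meet the contacts in the socket, and do not ram it. Then swing both ejector levers fully shut so that they, not a push on the board, draw the plug home. Do not force the levers, leave the tools lying about where they are, and let go of everything.

Things in the scene. Friction and masses are not known exactly. Their poses are not given: they have to be found in the camera images.
- card_grip (a point): Centre of the board's pull grip: upright ribbed aluminium block 10 (x) x 34 (y) x 30 mm high, its top 11 mm above this point; grasp it across x from above. Axes are the board's: x towards the plug (the way it is pushed in), z up. From here: pc board's upper face 22 mm down, its underside 25, the feet it rests on 31; front edge 20 mm back, rear edge 87 ahead, side edges 48 mm to each side.
- card_plug (a point): Centre of the plug's front face: grey plug 60 mm wide, 14 mm high, on the rear edge of the green sensor board (107 x 96 x 3 mm, 0.2 to 0.33 kg with all its parts). It lies 106 mm ahead (+x) of the pull-grip point and 24 mm below it. Parts up to 9 mm high stand on the board from 20 mm ahead of the grip; the two ejector levers sit on its front corners.
- dock: Fixed test dock, base plate 172 x 148 x 8 mm. Origin on the table under the seated board's place; x from the open front (towards the robot) to the socket, z up. The board goes in level, its x along this x; fully home, its pull-grip point is at x = -32, y = 0, z = 45 mm here. Aluminium keeper posts in front: x = -62 to -52, from y = +-50.8 mm outwards, up to z = 40 mm; their back faces hold the levers' toes.
- guide_mouth (a point): Midway between the mouths of the two black card guides, level with the middle of their grooves; the dock's axes. Here (x = -13, z = 22 mm in the dock's frame) the full grooves begin; they run to +x, 97.6 mm apart wall to wall and 4.5 mm high. Flared lead-in (3 mm each way) 10 mm before it. The lower lips (43 mm out, upper face 2.3 mm below this point) come forward 49 mm to carry the board.
- socket: Grey socket on the upright green backplane, fixed to the dock (its origin and axes are the dock's); mouth at x = 58 mm, 66 mm wide, z = 11 to 31 mm. The contact block inside floats, unmeasured: the plug meets it anywhere from 10 to 2.5 mm before home. It yields only at 10 to 11 N and then drags. With both levers open never press on it with over 9 N; a touch of 2 to 5 N held for a moment is right.
- lever_l (a joint): Left ejector lever (board's +y side), black, turning on an upright pin; rad: 0 shut (end stop), 1.5 wide open; stays where left. Shut, its handle lies along the board's front edge, pointing from the pin to -y; open, it points back to -x. It shuts counter-clockwise seen from above. Its toe catches the keeper below about 0.9 rad, with the board within 12 mm of home, and draws the board in.
- lever_r (a joint): Right ejector lever (board's -y side), mirror image of the left: 0 shut, 1.5 wide open, shuts clockwise from above, handle pointing to +y when shut. To shut a lever, push the outer side of its handle near the end, round the pin. Under load this takes 5 to 18 N; over 25 N breaks the lever. One may be shut after the other.
- lever_l_pin (a point): Axis of the left lever's pin, at half the lever's height; board's axes at lever 0, turning with the lever. It lies 16 mm behind (-x), 40 mm to +y of and 14 mm below the pull-grip point. The handle runs 32 mm from it along its own -y, 8 mm thick and 12 mm high (6 mm above and below); the round-ended toe 24 mm along its +y.
- lever_r_pin (a point): Axis of the right lever's pin, the mirror image: 16 mm behind, 40 mm to -y of and 14 mm below the pull-grip point; the handle runs 32 mm from it along its own +y, the toe 24 mm along its -y.
- loupe_mid (a point): Centre of a black eye loupe, 39 mm wide, 40 mm high; leave it alone.
- hex_key_mid (a point): Centre of a black hex key, 31 x 78 x 6 mm, lying flat; leave it alone.
- tweezers_mid (a point): Centre of steel tweezers, 12 x 128 x 9 mm, lying flat; leave them alone.

How it is judged (in metres and radians):
On the way:
1. The board lies in both guides with its levers wide open (over 1 rad), its plug resting gently against the socket's contacts (over 1.5 N) within 12 mm of home (x of card_grip in the frame of dock between -0.044 and -0.029 m and y of card_grip in the frame of dock between -0.003 and 0.003 m and z of card_grip in the frame of dock between 0.041 and 0.049 m and value of joint each of lever_l, lever_r above 1 rad and contact force between card and socket above 1.5 N), for 0.1 s.
At the end, for the whole second after the job is handed in: The board is home in the guides (within 2 mm along and across the slide, 3 mm in height, 0.03 rad in line with the dock), both ejector levers are shut to within 0.12 rad, and the board is at rest and released (x of card_grip in the frame of dock between -0.034 and -0.03 m and y of card_grip in the frame of dock between -0.002 and 0.002 m and z of card_grip in the frame of dock between 0.042 and 0.048 m and angle between the x axis of card_grip and the x axis of dock, either way round below 0.03 rad and value of joint each of lever_l, lever_r below 0.12 rad and linear speed of card below 0.01 m/s); the robot touches nothing.
It fails at once if The board is pressed onto the socket's contacts with more than 9 N while both levers still stand wide open (over 1 rad) (value of joint each of lever_l, lever_r above 1 rad and contact force between card and socket above 9 N).
It fails at once if The board is rammed or jammed against the dock with more than 30 N while both levers still stand wide open (over 1 rad) (value of joint each of lever_l, lever_r above 1 rad and contact force between card and dock above 30 N).
It fails at once if A lever is pushed with more than 25 N (contact force between any of lever_l, lever_r and the fingers above 25 N).
It fails at once if The loupe, the hex key or the tweezers are knocked more than 30 mm from their place (distance of any of loupe_mid, hex_key_mid, tweezers_mid from where it was at the start of the episode above 0.03 m).
It also fails if it takes over 72 s, if anything falls off the work surface, if the arm or the gripper's body presses on something with over 40 N, if the wrist force passes 120 N, or if a joint passes its speed limit or range.

## Working session

There is one attempt and no reset: what is moved stays moved. The work goes in short steps, Python scripts to look and compute and a shell command to move; the robot and the scene stay as the last step left them, time stands still between calls to the robot, and variables do not carry over. Pictures are saved under pics/ and viewed, at most 10 in all, crops included, and the job is handed in when it is done.

```bash
mkdir -p pics; ls
python3 - <<'E'
from bench import arm
import cv2,numpy as np
s=arm.sense();print(s)
for n in("top","side","wrist"):
    f=arm.grab_frame(n);cv2.imwrite(f"pics/{n}0.png",f["img"][:,:,::-1])
    print(n,{k:(np.round(v,4).tolist()) for k,v in f.items() if k!="img"})
E
```

```text
pics
{'t': 0.0, 'joints': array([ 1.13790685e+00,  2.45806778e-01,  1.55895778e+00,  1.69841011e-05,
        1.33869393e+00, -1.74124131e-01]), 'qvel': array([-0.00050222, -0.00104373, -0.00149337,  0.00159811, -0.00075607,
       -0.00033877]), 'joint_torque': array([ 4.23638003e-04, -4.15838063e+01, -3.14601481e+01,  6.84484374e-02,
        3.33468954e-02, -1.61664675e-04]), 'eef_pos': array([166.10566711, 627.8681723 , 229.38021149]), 'tool_rot': array([ 1.29023887e-01,  9.91641047e-01, -8.87808157e-04, -2.86704488e-04]), 'force': array([-0.70414342,  0.02591144, -0.09174301]), 'torque': array([-0.02946769, -0.00106396,  0.02802224]), 'finger_force': 0.0, 'grip_width': 94.09531230257262}
top {'fx': 415.5524, 'fy': 415.5524, 'cx': 258.4047, 'cy': 192.9238, 'k1': 0.0122, 'world_to_cam': [[-0.0273, -0.9996, 0.0041, -76.7265], [-0.9838, 0.0262, -0.1774, 547.8661], [0.1772, -0.0089, -0.9841, 1190.9131], [0.0, 0.0, 0.0, 1.0]]}
side {'fx': 346.9172, 'fy': 346.9172, 'cx': 252.6608, 'cy': 186.5102, 'k1': -0.0042, 'world_to_cam': [[0.9105, -0.4133, -0.007, -545.8189], [-0.2262, -0.484, -0.8453, 152.2763], [0.346, 0.7713, -0.5343, 933.5214], [0.0, 0.0, 0.0, 1.0]]}
wrist {'fx': 339.2871, 'fy': 339.2871, 'cx': 255.067, 'cy': 189.6189, 'k1': -0.0516, 'tool_from_camera': [[-0.0009, -0.96, -0.2799, 82.4665], [1.0, -0.0009, -0.0001, -0.6754], [-0.0001, -0.2799, 0.96, -153.1158], [0.0, 0.0, 0.0, 1.0]]}
```

```bash
python3 -c "
import cv2
a=cv2.imread('pics/top0.png');cv2.imwrite('pics/top1.png',cv2.resize(a,(800,600),interpolation=cv2.INTER_CUBIC))"
```

```text
(no output)
```

View pics/top1.png

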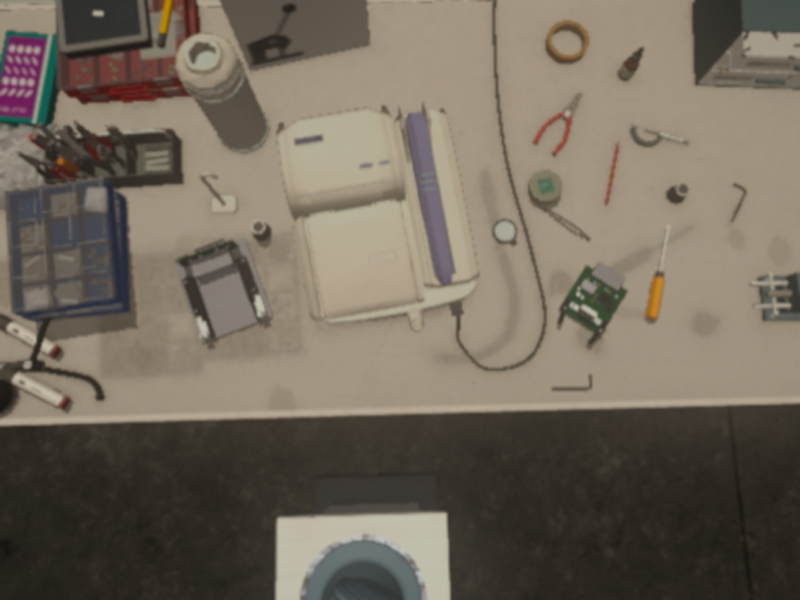

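The top view (pixels of the 800x600 picture) shows the dock at about (222,290), open towards the robot with its backplane up at (205,250). The board is at about (593,298), plug at (608,272) and open levers at (562,320) and (595,340). The hex key is nearby at (575,385). The loupe (505,232) and tweezers (565,220) are harder to be sure of.

```bash
cat > h.py <<'E'
import numpy as np,cv2
from bench import arm
from scipy.spatial.transform import Rotation as R
def tool(s):
    T=np.eye(4);T[:3,:3]=R.from_quat(s["tool_rot"]).as_matrix();T[:3,3]=s["eef_pos"];return T
def grab(n):
    s=arm.sense();f=arm.grab_frame(n)
    f["cw"]=tool(s)@f["tool_from_camera"] if n=="wrist" else np.linalg.inv(f["world_to_cam"])
    return f
def save(n,fn):
    import pickle
    f=grab(n);pickle.dump(f,open(fn+".pkl","wb"));cv2.imwrite(f"pics/{fn}.png",cv2.resize(f["img"][:,:,::-1],(800,600),interpolation=cv2.INTER_CUBIC));return f
def load(fn):
    import pickle;return pickle.load(open(fn+".pkl","rb"))
def ray(f,uv):
    K=np.array([[f["fx"],0,f["cx"]],[0,f["fy"],f["cy"]],[0,0,1.]])
    p=cv2.undistortPoints(np.array([[uv]],float),K,np.array([f["k1"],0,0,0]))[0,0]
    d=f["cw"][:3,:3]@np.array([p[0],p[1],1]);return f["cw"][:3,3],d
def plane(f,uv,z,k=1.5625):   # uv in the 800x600 picture
    o,d=ray(f,np.array(uv)/k);return o+d*(z-o[2])/d[2]
def proj(f,P,k=1.5625):
    c=np.linalg.inv(f["cw"])@np.append(P,1);x=c[:2]/c[2];x=x*(1+f["k1"]*(x@x))
    return np.array([f["fx"]*x[0]+f["cx"],f["fy"]*x[1]+f["cy"]])*k
E
python3 - <<'E'
from h import *
f=grab("top")
for n,uv,z in[("card",(593,298),10),("plug",(608,272),10),("levl",(562,320),15),("levr",(595,340),15),("dock",(222,290),8),("hex",(575,385),3)]:print(n,plane(f,uv,z).round())
s=arm.sense();print(tool(s).round(3))
E
```

```text
card [ 550. -465.   10.]
plug [ 601. -499.   10.]
levl [ 507. -400.   15.]
levr [ 466. -461.   15.]
dock [586. 267.   8.]
hex [ 381. -419.    3.]
[[-9.67000e-01  2.56000e-01 -0.00000e+00  1.66216e+02]
 [ 2.56000e-01  9.67000e-01 -1.00000e-03  6.28066e+02]
 [ 0.00000e+00 -1.00000e-03 -1.00000e+00  2.29794e+02]
 [ 0.00000e+00  0.00000e+00  0.00000e+00  1.00000e+00]]
```

```bash
python3 -m creep '[[1,0,0,-12,0,0,-7.1],[1,0,0,-12,0,0,-7.1],[1,-12,-30,-12,0,0,-7.1],[1,-15,-38,0,0,0,-7.1],[1,-15,-38,0,0,0,-7.1],[1,-15,-38,0,0,0,0],[1,-15,-38,0,0,0,0],[1,-15,-38,0,0,0,0],[1,-15,-38,0,0,0,0],[1,-15,-38,0,0,0,0]]'
```

```text
t: 1.03
eef_pos: [357.4, 376.4, 266.5]
tool_rot: [-0.178, 0.984, 0.0, 0.0]
force: [1.2, 0.6, -0.5]
grip_width: 93.9
finger_force: 0.0
```

```bash
python3 -m creep '[[1,-19,-30,0,0,0,0],[1,-19,-30,0,0,0,0],[1,-19,-30,0,0,0,0],[1,-19,-30,0,0,0,0],[1,-19,-30,0,0,0,0],[1,0,0,0,0,0,0],[1,0,0,0,0,0,0],[1,0,0,0,0,0,0]]'; python3 -c "
from h import *
save('wrist','dock')
print(arm.sense()['eef_pos'],arm.sense()['force'])"
```

```text
t: 1.7
eef_pos: [497.5, 270.8, 266.1]
tool_rot: [-0.177, 0.984, 0.0, -0.0]
force: [-0.1, 0.3, -0.5]
grip_width: 93.7
finger_force: 0.0
[497.14050744 271.21847672 266.24895509] [-0.31946665 -0.14541712 -0.31453142]
```

View pics/dock.png

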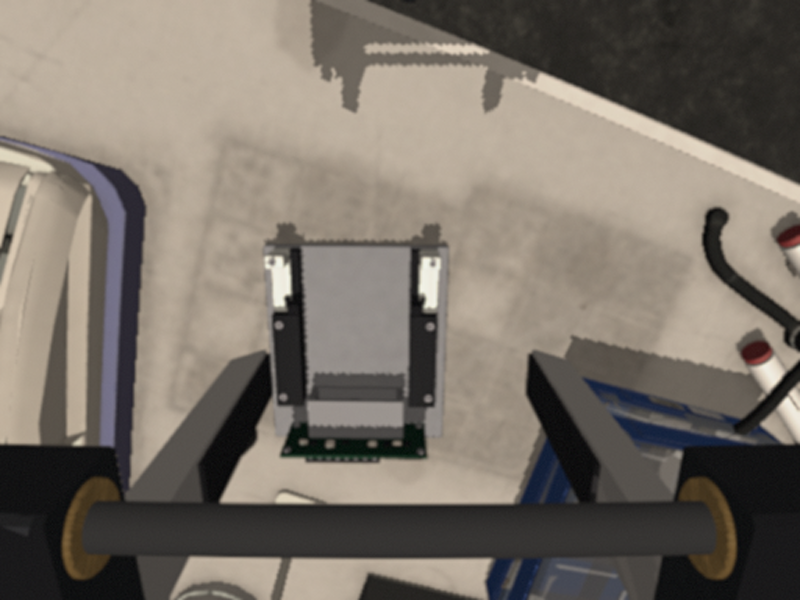

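The dock's open front is at the top of this wrist picture, with plate front corners at (265,242) and (447,242). The black guides span columns 272–302 and 410–438 over rows 315–405. The white posts are at (280,283) and (429,283), and the backplane is at row 440. I'll zoom in before measuring.

```bash
python3 -c "
from h import *
i=load('dock')['img'][145:300,160:295,::-1]
cv2.imwrite('pics/dockc.png',cv2.resize(i,None,fx=3.8,fy=3.8,interpolation=cv2.INTER_CUBIC))"
```

```text
(no output)
```

View pics/dockc.png

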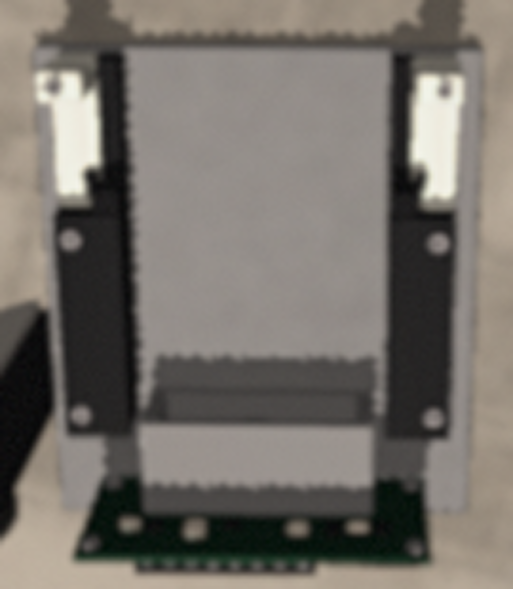

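Run:
```python
from h import *
f=load('dock')
g=lambda u,v,z:plane(f,(160+u/3.8,145+v/3.8),z,1)
P={n:g(*a) for n,a in dict(fl=(35,47,8),fr=(482,47,8),rl=(62,510,8),rr=(467,510,8),sl=(145,421,31),sr=(377,421,31),kl=(36,70,40),kr=(464,75,40),g1=(57,210,30),g2=(450,210,30)).items()}
for k,v in P.items():print(k,v.round(1))
d=lambda a,b:(P[b]-P[a])[:2]
for a,b in[("fl","fr"),("rl","rr"),("fl","rl"),("fr","rr"),("sl","sr"),("kl","kr")]:
    v=d(a,b);print(a,b,np.linalg.norm(v).round(1),np.degrees(np.arctan2(v[1],v[0])).round(2))
m=lambda a,b:(P[a]+P[b])[:2]/2
for a,b in[("fl","fr"),("rl","rr"),("sl","sr"),("kl","kr"),("g1","g2")]:print("mid",a,m(a,b).round(1))
```

```text
fl [530.2 170.    8. ]
fr [479.9 305.9   8. ]
rl [690.4 226.7   8. ]
rr [639.  364.1   8. ]
sl [633.  244.1  31. ]
sr [605.9 316.6  31. ]
kl [528.3 177.9  40. ]
kr [485. 299.  40.]
g1 [572.5 195.3  30. ]
g2 [528.9 312.5  30. ]
fl fr 144.9 110.32
rl rr 146.7 110.48
fl rl 169.9 19.51
fr rr 169.5 20.09
sl sr 77.4 110.45
kl kr 128.7 109.65
mid fl [505. 238.]
mid rl [664.7 295.4]
mid sl [619.4 280.4]
mid kl [506.7 238.4]
mid g1 [550.7 253.9]
```

Dock: origin ≈ (565, 260), yaw ≈ 20.1°. The board's yaw is roughly −31°. Next I work out the rows for the transit.

```bash
cat >> h.py <<'E'
def rows(way,s=None):
    """way: list of (x,y,z,angle of tool x in deg,number of rows); prints tool-axis steps per row"""
    s=s or arm.sense();T=tool(s);p=T[:3,3].copy();a=np.degrees(np.arctan2(T[1,0],T[0,0]))
    for x,y,z,b,n in way:
        d=(np.array([x,y,z])-p)/n;da=((b-a+180)%360-180)/n
        for i in range(n):
            c,q=np.cos(np.radians(a)),np.sin(np.radians(a))
            print([1]+[int(round(v)) for v in(c*d[0]+q*d[1],q*d[0]-c*d[1],-d[2])]+[0,0,round(-da,1)]);a+=da
        p=np.array([x,y,z])
E
python3 -c "
from h import *
rows([(366,222,346,179,5),(400,-100,320,115,10),(521,-448,250,59,10)])"
```

```text
[1, 28, 0, -16, 0, 0, np.float64(4.3)]
[1, 28, -2, -16, 0, 0, np.float64(4.3)]
[1, 28, -4, -16, 0, 0, np.float64(4.3)]
[1, 27, -6, -16, 0, 0, np.float64(4.3)]
[1, 27, -8, -16, 0, 0, np.float64(4.3)]
[1, -4, -32, 3, 0, 0, np.float64(6.4)]
[1, -8, -31, 3, 0, 0, np.float64(6.4)]
[1, -11, -30, 3, 0, 0, np.float64(6.4)]
[1, -14, -29, 3, 0, 0, np.float64(6.4)]
[1, -17, -27, 3, 0, 0, np.float64(6.4)]
[1, -20, -25, 3, 0, 0, np.float64(6.4)]
[1, -23, -23, 3, 0, 0, np.float64(6.4)]
[1, -25, -20, 3, 0, 0, np.float64(6.4)]
[1, -28, -17, 3, 0, 0, np.float64(6.4)]
[1, -29, -14, 3, 0, 0, np.float64(6.4)]
[1, -37, -4, 7, 0, 0, np.float64(5.6)]
[1, -37, 0, 7, 0, 0, np.float64(5.6)]
[1, -37, 3, 7, 0, 0, np.float64(5.6)]
[1, -36, 7, 7, 0, 0, np.float64(5.6)]
[1, -35, 11, 7, 0, 0, np.float64(5.6)]
[1, -34, 14, 7, 0, 0, np.float64(5.6)]
[1, -33, 17, 7, 0, 0, np.float64(5.6)]
[1, -31, 20, 7, 0, 0, np.float64(5.6)]
[1, -29, 23, 7, 0, 0, np.float64(5.6)]
[1, -26, 26, 7, 0, 0, np.float64(5.6)]
```

```bash
python3 -m creep '[[1,28,0,-16,0,0,4.3],[1,28,-2,-16,0,0,4.3],[1,28,-4,-16,0,0,4.3],[1,27,-6,-16,0,0,4.3],[1,27,-8,-16,0,0,4.3],[1,-4,-32,3,0,0,6.4],[1,-8,-31,3,0,0,6.4],[1,-11,-30,3,0,0,6.4],[1,-14,-29,3,0,0,6.4],[1,-17,-27,3,0,0,6.4]]' && python3 -m creep '[[1,-20,-25,3,0,0,6.4],[1,-23,-23,3,0,0,6.4],[1,-25,-20,3,0,0,6.4],[1,-28,-17,3,0,0,6.4],[1,-29,-14,3,0,0,6.4],[1,-37,-4,7,0,0,5.6],[1,-37,0,7,0,0,5.6],[1,-37,3,7,0,0,5.6],[1,-36,7,7,0,0,5.6],[1,-35,11,7,0,0,5.6]]' && python3 -m creep '[[1,-34,14,7,0,0,5.6],[1,-33,17,7,0,0,5.6],[1,-31,20,7,0,0,5.6],[1,-29,23,7,0,0,5.6],[1,-26,26,7,0,0,5.6],[1,0,0,0,0,0,0],[1,0,0,0,0,0,0],[1,0,0,0,0,0,0]]'; python3 -c "
from h import *
save('wrist','card')
print(tool(arm.sense()).round(3))"
```

```text
t: 2.58
eef_pos: [382.4, 62.9, 331.5]
tool_rot: [0.286, 0.958, 0.0, 0.001]
force: [0.7, 0.6, -0.7]
grip_width: 94.0
finger_force: 0.0
t: 3.42
eef_pos: [460.5, -272.5, 281.1]
tool_rot: [0.727, 0.687, 0.0, 0.0]
force: [1.1, 0.9, 0.7]
grip_width: 94.1
finger_force: 0.0
t: 4.08
eef_pos: [520.3, -445.2, 246.6]
tool_rot: [0.87, 0.493, 0.0, -0.0]
force: [0.5, 1.4, -0.5]
grip_width: 94.3
finger_force: 0.0
[[ 5.14000e-01  8.58000e-01  1.00000e-03  5.20305e+02]
 [ 8.58000e-01 -5.14000e-01 -0.00000e+00 -4.45094e+02]
 [-0.00000e+00  1.00000e-03 -1.00000e+00  2.47339e+02]
 [ 0.00000e+00  0.00000e+00  0.00000e+00  1.00000e+00]]
```

View pics/card.png

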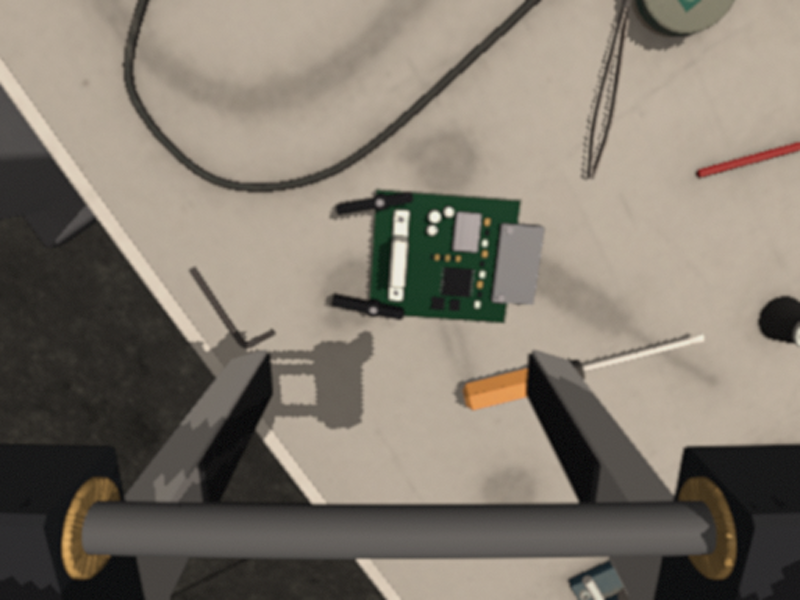

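The wrist picture shows the board with the white pull grip at (399,255), the grey plug at (519,263) and open lever handles at (358,208) and (352,302). The hex key is at (230,310), the tweezers at (607,100), the loupe at (783,318).

Run:
```python
from h import *
f=load('card');im=f['img'][:,:,::-1].copy();k=1.5625
roi=np.zeros(im.shape[:2],np.uint8);roi[115:215,200:360]=1
b,g,r=[im[:,:,i].astype(int) for i in range(3)]
m=((g>r+15)&(g>b+5)).astype(np.uint8)*roi
c=max(cv2.findContours(m,0,2)[0],key=cv2.contourArea)
q=cv2.approxPolyDP(cv2.convexHull(c),4,True)[:,0]
bx=cv2.boxPoints(cv2.minAreaRect(c));print("board poly",(q*k).round().tolist(),(bx*k).round().tolist())
B=np.array([plane(f,p,9,1) for p in bx])[:,:2]
B=B[np.argsort([-(p[0]*.85-p[1]*.53) for p in B])]
for i in range(4):
    v=B[(i+1)%4]-B[i];print(B[i].round(1),np.linalg.norm(v).round(1),np.degrees(np.arctan2(v[1],v[0])).round(2))
w=((im.min(2)>170)).astype(np.uint8)*roi
w[:, :243]=0;w[:,268:]=0
c=max(cv2.findContours(cv2.morphologyEx(w,cv2.MORPH_CLOSE,np.ones((5,5))),0,2)[0],key=cv2.contourArea)
bx=cv2.boxPoints(cv2.minAreaRect(c));print("grip",(bx*k).round().tolist())
G=np.array([plane(f,p,42,1) for p in bx])[:,:2];print("gripc",G.mean(0).round(1))
for i in range(2):
    v=G[i+1]-G[i];print(np.linalg.norm(v).round(1),np.degrees(np.arctan2(v[1],v[0])).round(2))
# plug front face corners by eye (rear top edge, z=7+7)
for uv in((543,226),(534,304)):print("plug",plane(f,uv,14).round(1))
```

```text
board poly [[375.0, 214.0], [412.0, 194.0], [517.0, 202.0], [502.0, 320.0], [406.0, 314.0], [370.0, 297.0]] [[368.0, 311.0], [377.0, 190.0], [518.0, 201.0], [509.0, 322.0]]
[ 565.6 -535.3] 93.7 58.09
[ 615.2 -455.7] 103.5 144.78
[ 530.6 -396. ] 92.8 -126.08
[ 475.9 -471.1] 110.3 -35.61
grip [[389.0, 298.0], [395.0, 210.0], [408.0, 211.0], [402.0, 299.0]]
gripc [ 522.7 -439.9]
61.9 54.72
8.8 -35.15
plug [ 621.9 -480.3   14. ]
plug [ 589.  -530.3   14. ]
```

```bash
python3 -m creep '[[-0.5,0,-1,25,0,0,3.5],[-0.5,0,0,25,0,0,0],[-0.5,0,0,25,0,0,0],[-0.5,0,0,25,0,0,0],[-0.5,0,0,0,0,0,0],[-0.5,0,0,0,0,0,0],[-0.5,0,0,0,0,0,0]]'; python3 -c "
from h import *
save('wrist','card2')
print(tool(arm.sense()).round(3))"
```

```text
t: 4.72
eef_pos: [519.8, -446.2, 149.2]
tool_rot: [0.885, 0.466, 0.0, 0.002]
force: [0.0, 0.2, 0.9]
grip_width: 50.8
finger_force: 0.0
[[ 5.67000e-01  8.24000e-01  3.00000e-03  5.19994e+02]
 [ 8.24000e-01 -5.67000e-01 -4.00000e-03 -4.46709e+02]
 [-1.00000e-03  4.00000e-03 -1.00000e+00  1.49740e+02]
 [ 0.00000e+00  0.00000e+00  0.00000e+00  1.00000e+00]]
```

View pics/card2.png

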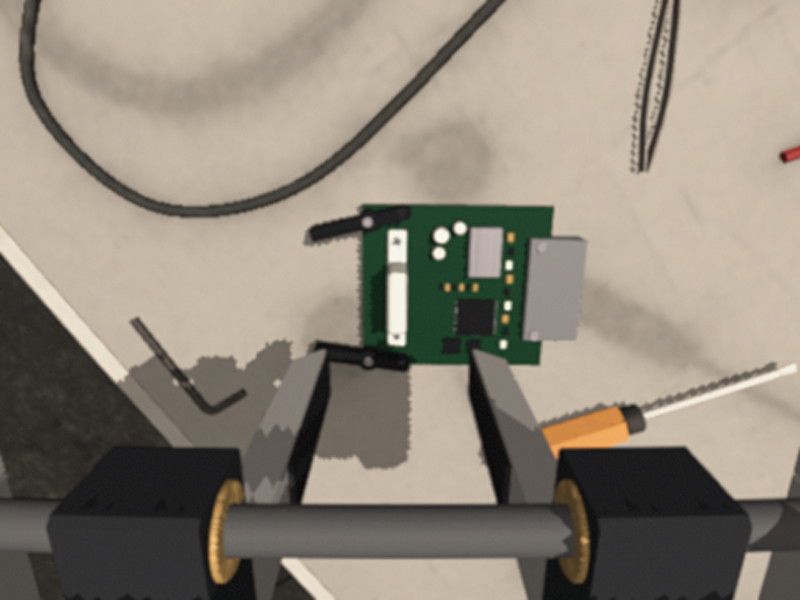

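The close view shows the grip's foot strip running from (397,230) to (397,345), with the upright block's top edge at row 272. The plug front corners are at (586,239) and (578,341), and the levers stay open at (345,227) and (345,355).

Run:
```python
from h import *
f=load('card2')
P=lambda u,v,z:plane(f,(u,v),z)[:2]
a,b=P(586,239,14),P(578,341,14);v=a-b;yaw=np.degrees(np.arctan2(v[1],v[0]))-90
print("plug",(a+b)/2,np.linalg.norm(v),yaw)
a2,b2=P(397.5,230,12),P(396.5,345,12);v=a2-b2;print("strip",(a2+b2)/2,np.linalg.norm(v),np.degrees(np.arctan2(v[1],v[0]))-90)
c=[P(361,206,9),P(553,206,9),P(540,364,9),P(363,364,9)]
for i in range(4):
    v=c[(i+1)%4]-c[i];print(c[i].round(1),np.linalg.norm(v).round(1),np.degrees(np.arctan2(v[1],v[0])).round(2))
y=np.radians(-35);X=np.array([np.cos(y),np.sin(y)]);Y=np.array([-X[1],X[0]])
print("grip from plug",(a+b)/2-106*X,"from block edge",P(397.5,272,42)-17*Y,"board",(c[0]+c[3])/2+20*X,(c[1]+c[2])/2-87*X)
for s in(1,-1):print("pin",s,P(*((367,222) if s>0 else (368,361)),23),"grip from pin",P(*((367,222) if s>0 else (368,361)),23)+16*X-s*40*Y)
```

```text
plug [ 605.49167379 -505.82985953] 60.3493519222967 -33.34302303354075
strip [ 519.18650804 -445.48315961] 67.83908379750984 -35.08337917204069
[ 529.4 -395.8] 106.0 -34.46
[ 616.8 -455.8] 94.5 -124.66
[ 563.1 -533.5] 106.5 145.29
[ 475.5 -472.9] 94.0 55.04
grip from plug [ 518.6615571  -445.03075728] from block edge [ 519.5595647  -445.19978478] board [ 518.87124706 -445.79516231] [ 518.70130658 -444.73704991]
pin 1 [ 528.85045633 -403.60809692] grip from pin [ 519.01383159 -445.55140168]
pin -1 [ 483.25199212 -468.48378661] grip from pin [ 519.30148228 -444.89492782]
```

```bash
python3 -m creep '[[-0.5,0.5,-1.5,10,0,0,0.3],[-0.5,0,0,25,0,0,0],[-0.5,0,0,25,0,0,0],[-0.5,0,0,20,0,0,0],[-0.5,0,0,15,0,0,0],[-0.5,0,0,14,0,0,0],[-0.5,0,0,0,0,0,0],[-0.5,0,0,0,0,0,0]]' && python3 -m creep '[[-1,0,0,0,0,0,0],[-1,0,0,0,0,0,0],[-1,0,0,0,0,0,0],[-1,0,0,0,0,0,0],[-1,0,0,0,0,0,0]]' 35
```

```text
t: 5.43
eef_pos: [518.1, -445.2, 37.7]
tool_rot: [0.886, 0.463, 0.0, 0.0]
force: [0.7, 0.2, 0.9]
grip_width: 23.2
finger_force: 0.0
t: 5.85
eef_pos: [518.6, -445.7, 38.9]
tool_rot: [0.886, 0.463, 0.0, 0.001]
force: [0.1, 0.1, 3.7]
grip_width: 9.7
finger_force: 35.0
```

```bash
python3 -c "
from h import *
rows([(519,-445,180,55.5,4),(440,-300,290,65,5),(365,-100,290,82,7),(370,130,290,103,8),(410,203.6,140,110.1,6)])" | sed 's/np.float64(\(.*\))/\1/;s/^.1,/[-1,/;s/ //g' | paste -sd,
```

```text
[-1,0,0,-35,0,0,-0.1],[-1,0,0,-35,0,0,-0.1],[-1,0,0,-35,0,0,-0.1],[-1,0,0,-35,0,0,-0.1],[-1,15,-29,-22,0,0,-1.9],[-1,16,-29,-22,0,0,-1.9],[-1,17,-28,-22,0,0,-1.9],[-1,18,-28,-22,0,0,-1.9],[-1,19,-27,-22,0,0,-1.9],[-1,21,-22,0,0,0,-2.4],[-1,22,-21,0,0,0,-2.4],[-1,23,-20,0,0,0,-2.4],[-1,24,-19,0,0,0,-2.4],[-1,25,-18,0,0,0,-2.4],[-1,25,-17,0,0,0,-2.4],[-1,26,-16,0,0,0,-2.4],[-1,29,-3,0,0,0,-2.6],[-1,29,-2,0,0,0,-2.6],[-1,29,-1,0,0,0,-2.6],[-1,29,1,0,0,0,-2.6],[-1,29,2,0,0,0,-2.6],[-1,29,3,0,0,0,-2.6],[-1,28,4,0,0,0,-2.6],[-1,28,6,0,0,0,-2.6],[-1,10,9,25,0,0,-1.2],[-1,10,9,25,0,0,-1.2],[-1,10,10,25,0,0,-1.2],[-1,10,10,25,0,0,-1.2],[-1,10,10,25,0,0,-1.2],[-1,9,10,25,0,0,-1.2]
```

```bash
python3 -m creep '[[-1,0,0,-12,0,0,0],[-1,0,0,-28,0,0,0],[-1,0,0,-35,0,0,0],[-1,0,0,-35,0,0,0],[-1,0,0,-30,0,0,0],[-1,15,-29,-22,0,0,-1.9],[-1,16,-29,-22,0,0,-1.9],[-1,17,-28,-22,0,0,-1.9],[-1,18,-28,-22,0,0,-1.9],[-1,19,-27,-22,0,0,-1.9]]' && python3 -m creep '[[-1,21,-22,0,0,0,-2.4],[-1,22,-21,0,0,0,-2.4],[-1,23,-20,0,0,0,-2.4],[-1,24,-19,0,0,0,-2.4],[-1,25,-18,0,0,0,-2.4],[-1,25,-17,0,0,0,-2.4],[-1,26,-16,0,0,0,-2.4],[-1,29,-3,0,0,0,-2.6],[-1,29,-2,0,0,0,-2.6],[-1,29,-1,0,0,0,-2.6]]' && python3 -m creep '[[-1,29,1,0,0,0,-2.6],[-1,29,2,0,0,0,-2.6],[-1,29,3,0,0,0,-2.6],[-1,28,4,0,0,0,-2.6],[-1,28,6,0,0,0,-2.6],[-1,10,9,25,0,0,-1.2],[-1,10,9,25,0,0,-1.2],[-1,10,10,25,0,0,-1.2],[-1,10,10,25,0,0,-1.2],[-1,10,10,25,0,0,-1.2]]' && python3 -m creep '[[-1,9,10,25,0,0,-1.2],[-1,0,0,0,0,0,0],[-1,0,0,0,0,0,0],[-1,0,0,0,0,0,0],[-1,0,0,0,0,0,0]]';  python3 -c "
from h import *
save('wrist','pre')
print(tool(arm.sense()).round(3))"
```

```text
t: 6.68
eef_pos: [439.2, -297.1, 287.6]
tool_rot: [0.845, 0.535, -0.0, -0.001]
force: [0.6, 0.4, -2.3]
grip_width: 9.8
finger_force: 35.0
t: 7.52
eef_pos: [367.8, -10.6, 287.1]
tool_rot: [0.711, 0.703, -0.0, -0.0]
force: [0.2, 0.4, -3.2]
grip_width: 10.0
finger_force: 35.0
t: 8.35
eef_pos: [407.0, 193.0, 161.0]
tool_rot: [0.586, 0.811, -0.001, -0.0]
force: [0.6, 0.1, -2.5]
grip_width: 10.2
finger_force: 35.0
t: 8.77
eef_pos: [415.3, 203.9, 139.3]
tool_rot: [0.578, 0.816, 0.001, 0.001]
force: [-0.2, 1.0, -2.6]
grip_width: 9.8
finger_force: 35.0
[[-3.32000e-01  9.43000e-01  3.00000e-03  4.15399e+02]
 [ 9.43000e-01  3.32000e-01  1.00000e-03  2.03926e+02]
 [-1.00000e-03  3.00000e-03 -1.00000e+00  1.39424e+02]
 [ 0.00000e+00  0.00000e+00  0.00000e+00  1.00000e+00]]
```

View pics/pre.png

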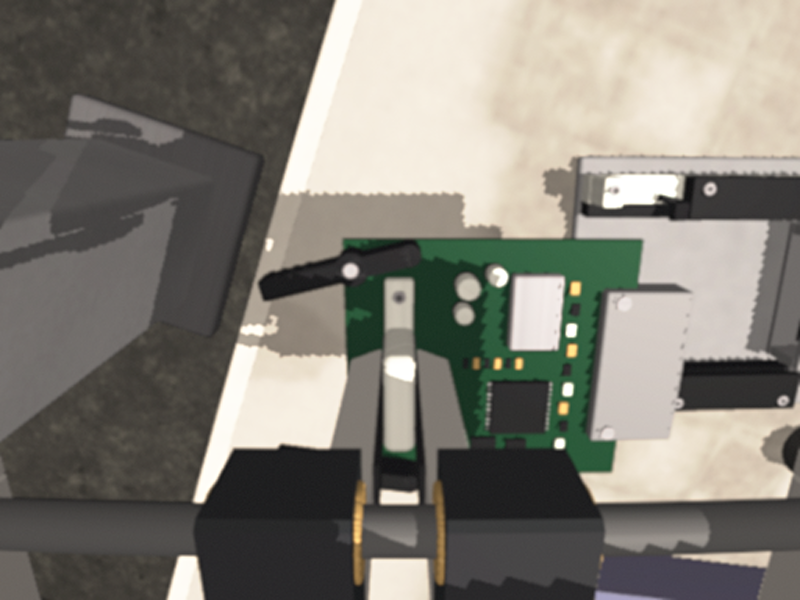

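The board is held level, its far edge running from (344,240) to (642,240) and the plug's front from (692,290) to (670,438). The dock's +y plate edge is at row 157, from (580,157) to (800,157), with the guide at (740,197).

Run:
```python
from h import *
f=load('pre');im=f['img'].astype(int);k=1.5625
L=im.sum(2)
def edge(c0,c1,r0,r1):
    u=np.arange(int(c0/k),int(c1/k));ys=[]
    for c in u:
        col=L[int(r0/k):int(r1/k),c];g=np.abs(np.diff(col)).astype(float);g[g<.3*g.max()]=0
        ys.append(int(r0/k)+.5+(np.arange(len(g))*g).sum()/g.sum())
    p=np.polyfit(u,ys,1);r=np.array(ys)-np.polyval(p,u);p=np.polyfit(u[abs(r)<1],np.array(ys)[abs(r)<1],1)
    return [(u[0],np.polyval(p,u[0])),(u[-1],np.polyval(p,u[-1]))]
def rep(n,e,z,off):
    a,b=[plane(f,q,z,1)[:2] for q in e];v=b-a;y=np.arctan2(v[1],v[0]);Y=np.array([-np.sin(y),np.cos(y)])
    print(n,np.array(e).round(1).tolist(),a.round(1),b.round(1),np.degrees(y).round(2));return a-off*Y,y
tz=139.4
bp,by=rep("board",edge(440,630,228,250),tz-30,48)
dp,dy=rep("plate",edge(600,790,146,166),8,74)
gp,gy=rep("guide inner/out",edge(700,795,166,190),30,0)
y=np.radians(20);X=np.array([np.cos(y),np.sin(y)]);Y=np.array([-X[1],X[0]])
O=np.array([565,260.3])
for n,p in[("board",bp),("plate",dp),("tcp",np.array([415.4,203.9]))]:print(n,"y_dock",((p-O)@Y).round(2))
a,b=plane(f,(692,290),tz-25),plane(f,(670,438),tz-25);v=a-b;print("plug",(a+b)/2,np.degrees(np.arctan2(v[1],v[0]))-90,"ydock",(((a+b)/2)[:2]-O)@Y,"xdock",(((a+b)/2)[:2]-O)@X)
```

```text
board [[281.0, 151.5], [402.0, 152.6]] [411.3 255.4] [474.5 277.1] 18.97
plate [[384.0, 99.7], [504.0, 100.6]] [489.5 309.8] [586.5 344.8] 19.86
guide inner/out [[448.0, 111.4], [507.0, 111.1]] [532.5 316.9] [577.5 333.7] 20.57
board y_dock -0.02
plate y_dock -1.66
tcp y_dock -1.83
plug [512.53283112 240.38765746 114.4       ] 20.358184047475817 ydock -0.7666527250288114 xdock -56.11343367926346
```

```bash
python3 -m creep '[[-1,-1,-4,10,0,0,-0.5],[-1,0,0,20,0,0,0],[-1,0,0,20,0,0,0],[-1,0,0,20,0,0,0],[-1,0,0,10,0,0,0],[-1,0,0,3,0,0,0],[-1,0,0,0,0,0,0],[-1,0,0,0,0,0,0],[-1,0,0,0,0,0,0]]';  python3 -c "
from h import *
save('wrist','pre2')
print(tool(arm.sense()).round(3))"
```

```text
t: 9.57
eef_pos: [412.2, 202.1, 55.8]
tool_rot: [0.574, 0.819, 0.001, 0.001]
force: [-0.3, -0.7, -2.8]
grip_width: 9.8
finger_force: 35.0
[[-3.41000e-01  9.40000e-01  2.00000e-03  4.12085e+02]
 [ 9.40000e-01  3.41000e-01  1.00000e-03  2.02086e+02]
 [-0.00000e+00  3.00000e-03 -1.00000e+00  5.57050e+01]
 [ 0.00000e+00  0.00000e+00  0.00000e+00  1.00000e+00]]
```

View pics/pre2.png

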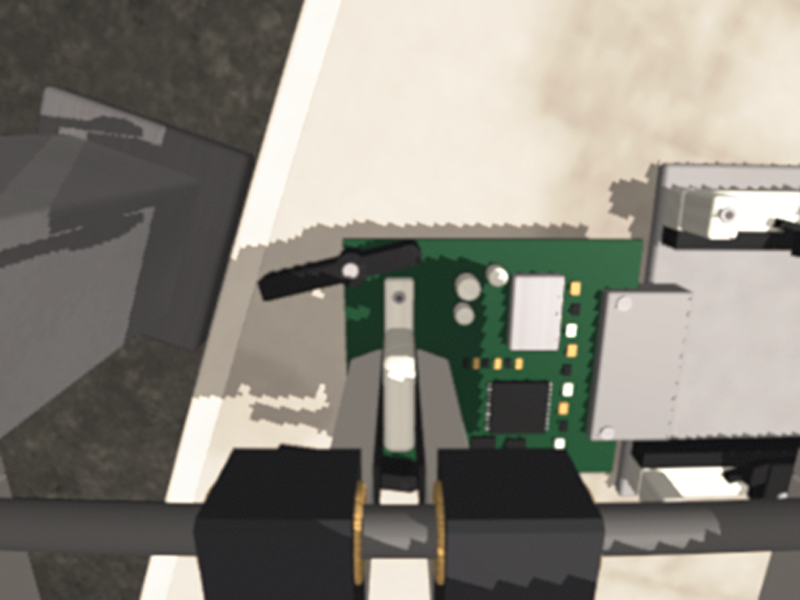

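The board is now at groove level in front of the dock. Its side edges are at rows 240 and 471, and the lip inner edges at rows 248 (+y) and 441 (−y), near columns 670–700. I'll measure the lateral offset between those.

Run:
```python
from h import *
f=load('pre2');im=f['img'].astype(int);k=1.5625;L=im.sum(2)
T=np.linalg.inv(np.array([[-.341,.940,0,412.1],[.940,.341,0,202.1],[0,0,-1,55.7],[0,0,0,1]]))
for c in (690,720,750,780):
    for r0,r1 in((190,262),(432,475)):
        print(c,r0,[(round(r*k),int(L[r,int(c/k)])) for r in range(int(r0/k),int(r1/k),1)][::1] if c in(720,) else "")
def pt(uv,z):
    return (T@np.append(plane(f,uv,z),1))[:2].round(2)
def step(c,r0,r1,s):
    col=L[int(r0/k):int(r1/k),int(c/k)];d=np.diff(col)*s;i=d.argmax()
    w=np.clip(d[max(0,i-1):i+2],0,None);return (int(r0/k)+1+ (np.arange(max(0,i-1),i+2)*w).sum()/w.sum())*k
for n,cs,r,s,z in[("board+",(400+60,550,620),(225,255),-1,25.7),("board-",(580,600),(455,485),1,25.7),("lip+",(690,720,750),(238,262),1,19.7),("lip-",(660,690,720),(430,452),-1,19.7)]:
    for c in cs:
        v=step(c,*r,s);print(n,c,round(v,1),pt((c,v),z))
for uv in((605,290),(692,290),(590,438),(670,438)):print("plug",pt(uv,55.7-25))
```

```text
690 190 
690 432 
720 190 [(189, 474), (191, 611), (192, 638), (194, 553), (195, 643), (197, 752), (198, 765), (200, 765), (202, 765), (203, 765), (205, 765), (206, 762), (208, 697), (209, 541), (211, 436), (212, 406), (214, 427), (216, 480), (217, 598), (219, 728), (220, 765), (222, 765), (223, 765), (225, 765), (227, 764), (228, 764), (230, 764), (231, 764), (233, 764), (234, 765), (236, 765), (238, 741), (239, 473), (241, 197), (242, 152), (244, 158), (245, 160), (247, 184), (248, 306), (250, 475), (252, 585), (253, 618), (255, 614), (256, 614), (258, 614), (259, 612)]
720 432 [(431, 580), (433, 476), (434, 368), (436, 299), (438, 196), (439, 90), (441, 55), (442, 66), (444, 66), (445, 55), (447, 61), (448, 65), (450, 72), (452, 106), (453, 128), (455, 133), (456, 129), (458, 140), (459, 140), (461, 134), (462, 114), (464, 156), (466, 402), (467, 717), (469, 765), (470, 765), (472, 765), (473, 749)]
750 190 
750 432 
780 190 
780 432 
board+ 460 227.2 [53.17 20.58]
board+ 550 237.8 [49.49 52.33]
board+ 620 239.0 [49.15 77.31]
board- 580 472.2 [-46.01  72.51]
board- 600 472.2 [-46.13  80.74]
lip+ 690 249.9 [ 44.13 106.75]
lip+ 720 250.0 [ 44.15 118.26]
lip+ 750 250.1 [ 44.15 129.93]
lip- 660 440.5 [-35.59 106.87]
lip- 690 437.7 [-34.51 119.45]
lip- 720 434.2 [-33.15 132.09]
plug [31.87 71.88]
plug [ 31.84 103.42]
plug [-27.22  72.78]
plug [-27.75 104.42]
```

Run:
```python
from h import *
f=load('pre2')
T=np.linalg.inv(np.array([[-.341,.940,0,412.1],[.940,.341,0,202.1],[0,0,-1,55.7],[0,0,0,1]]))
for n,uv,z in[("post+",(720,239.5),40),("post-",(720,466.5),40),("post-low",(720,466.5),19.7),("lip-?",(720,452),19.7),("plate+",(760,164.5),8)]:
    print(n,(T@np.append(plane(f,uv,z),1))[:2].round(2))
O=np.array([565,260.3,0,1]);print("O in tool",(T@O).round(2))
```

```text
post+ [ 51.68 104.87]
post- [-34.73 120.45]
post-low [-48.73 135.07]
lip-? [-41.65 133.71]
plate+ [ 74.83 136.19]
O in tool [  2.57 163.59  55.7    1.  ]
```

```bash
python3 -m creep '[[-1,-0.5,8,0,0,0,0],[-1,0,12,0,0,0,0],[-1,0,12,0,0,0,0],[-1,0,9,0,0,0,0],[-1,0,4,0,0,0,0],[-1,0,0,1,0,0,0],[-1,0,0,1,0,0,0],[-1,0,0,0,0,0,0],[-1,0,0,0,0,0,0]]'; python3 -m creep '[[-1,0,0,0.5,0,0,0],[-1,0,0,0.5,0,0,0],[-1,0,0,0,0,0,0],[-1,0,0,0,0,0,0]]'
```

```text
t: 10.37
eef_pos: [453.7, 216.8, 52.8]
tool_rot: [0.574, 0.819, 0.0, 0.0]
force: [0.5, 0.5, -0.8]
grip_width: 9.6
finger_force: 35.0
t: 10.7
eef_pos: [453.8, 216.8, 52.6]
tool_rot: [0.574, 0.819, 0.0, 0.0]
force: [-4.3, -1.8, 7.8]
grip_width: 9.5
finger_force: 35.0
```

```bash
python3 -m creep '[[-1,0,0,-0.7,0,0,0],[-1,0,0,0,0,0,0],[-1,0,4,0,0,0,0],[-1,0,4,0,0,0,0],[-1,0,4,0,0,0,0],[-1,0,0,0,0,0,0],[-1,0,0,0,0,0,0]]'; python3 -c "
from h import *
s=arm.sense();print(s['torque'],s['force'])"
```

```text
t: 11.28
eef_pos: [465.7, 221.0, 52.7]
tool_rot: [0.574, 0.819, 0.001, 0.001]
force: [0.7, 0.4, 1.9]
grip_width: 10.2
finger_force: 35.0
[-0.00889999 -0.36729824  0.02408891] [0.73620039 0.41225288 1.86881858]
```

```bash
python3 -m creep '[[-1,0,3,-0.2,0,0,0],[-1,0,3,0,0,0,0],[-1,0,3,0,0,0,0],[-1,0,3,0,0,0,0],[-1,0,0,0,0,0,0],[-1,0,0,0,0,0,0]]'; python3 -m creep '[[-1,0,4,0,0,0,0],[-1,0,4,0,0,0,0],[-1,0,4,0,0,0,0],[-1,0,0,0,0,0,0],[-1,0,0,0,0,0,0]]'; python3 -c "
from h import *
s=arm.sense();print(s['torque'],s['force'])"
```

```text
t: 11.78
eef_pos: [476.4, 225.0, 52.8]
tool_rot: [0.574, 0.819, 0.0, 0.0]
force: [-0.5, -0.2, 5.0]
grip_width: 9.9
finger_force: 35.0
t: 12.2
eef_pos: [487.8, 229.1, 52.8]
tool_rot: [0.574, 0.819, 0.0, 0.0]
force: [0.3, 1.1, 4.3]
grip_width: 9.8
finger_force: 35.0
[-0.04730199 -0.06718939 -0.05019993] [0.31712299 1.09932547 4.28936066]
```

```bash
python3 -m creep '[[-1,0,4,-0.3,0,0,0],[-1,0,4,0,0,0,0],[-1,0,4,0,0,0,0],[-1,0,4,0,0,0,0],[-1,0,0,0,0,0,0],[-1,0,0,0,0,0,0]]'; python3 -m creep '[[-1,0,4,0,0,0,0],[-1,0,4,0,0,0,0],[-1,0,3,0,0,0,0],[-1,0,0,0,0,0,0],[-1,0,0,0,0,0,0]]'; python3 -c "
from h import *
s=arm.sense();print(s['torque'],s['force'])"
```

```text
t: 12.7
eef_pos: [502.7, 234.5, 52.9]
tool_rot: [0.574, 0.819, 0.0, 0.0]
force: [0.3, 0.4, 3.4]
grip_width: 9.7
finger_force: 35.0
t: 13.12
eef_pos: [512.8, 238.2, 52.9]
tool_rot: [0.574, 0.819, 0.0, 0.0]
force: [-0.5, 0.3, 5.2]
grip_width: 9.7
finger_force: 35.0
[-0.07475857  0.10553996  0.02119297] [-0.46007494  0.25371687  5.19895108]
```

```bash
python3 -m creep '[[-1,0,3,-0.2,0,0,0],[-1,0,3,0,0,0,0],[-1,0,2,0,0,0,0],[-1,0,0,0,0,0,0],[-1,0,0,0,0,0,0]]'; for i in 1 2 3; do python3 -m creep '[[-1,0,0.5,0,0,0,0],[-1,0,0.5,0,0,0,0],[-1,0,0,0,0,0,0]]' | grep -E 'eef|force:' ; done
```

```text
t: 13.53
eef_pos: [520.0, 240.9, 52.9]
tool_rot: [0.574, 0.819, -0.0, -0.0]
force: [-1.4, -0.6, 4.8]
grip_width: 9.4
finger_force: 35.0
eef_pos: [520.5, 241.1, 52.9]
force: [-2.1, -1.3, 5.6]
finger_force: 35.0
eef_pos: [521.5, 241.4, 52.9]
force: [-3.1, -0.9, 6.5]
finger_force: 35.0
eef_pos: [522.4, 241.8, 52.9]
force: [-2.7, -1.8, 6.6]
finger_force: 35.0
```

```bash
python3 -m creep '[[-1,0,0,-0.5,0,0,0],[-1,0,0,0,0,0,0]]'| grep -E 'eef|force:'; for i in 1 2 3 4; do python3 -m creep '[[-1,0,0.4,0,0,0,0],[-1,0,0.4,0,0,0,0],[-1,0,0,0,0,0,0]]' | grep -E 'eef|^force:' ; done
```

```text
eef_pos: [522.4, 241.8, 52.9]
force: [-0.7, -0.6, 2.7]
finger_force: 35.0
eef_pos: [523.4, 242.2, 52.9]
force: [-1.5, -0.0, 1.8]
eef_pos: [524.4, 242.5, 53.0]
force: [-0.1, -0.1, -1.5]
eef_pos: [525.2, 242.7, 53.0]
force: [0.0, -0.6, -2.7]
eef_pos: [526.0, 243.0, 53.1]
force: [-0.5, -0.6, -2.4]
```

```bash
for i in 1 2 3 4; do python3 -m creep '[[-1,0,0.3,0,0,0,0],[-1,0,0.3,0,0,0,0],[-1,0,0,0,0,0,0]]' | grep -E 'eef|^force:' ; done
```

```text
eef_pos: [526.7, 243.3, 53.3]
force: [0.1, 0.1, -3.0]
eef_pos: [527.3, 243.5, 53.4]
force: [-0.8, 0.4, -2.8]
eef_pos: [527.9, 243.7, 53.4]
force: [1.3, 0.1, -2.2]
eef_pos: [528.4, 243.9, 53.4]
force: [-0.5, -0.1, -2.7]
```

```bash
for i in 1 2 3 4; do python3 -m creep '[[-1,0,0.25,0,0,0,0],[-1,0,0.25,0,0,0,0],[-1,0,0,0,0,0,0]]' | grep -E 'eef|^force:' ; done
```

```text
eef_pos: [528.9, 244.0, 53.4]
force: [-0.3, -0.2, -2.4]
eef_pos: [529.3, 244.3, 53.4]
force: [0.4, 1.2, -2.8]
eef_pos: [529.8, 244.4, 53.4]
force: [-0.6, 0.7, -3.0]
eef_pos: [530.3, 244.6, 53.4]
force: [-0.8, 0.0, -2.5]
```

```bash
for i in 1 2 3 4 5; do python3 -m creep '[[-1,0,0.2,0,0,0,0],[-1,0,0.2,0,0,0,0],[-1,0,0,0,0,0,0]]' | grep -E 'eef|^force:' ; done
```

```text
eef_pos: [530.7, 244.7, 53.4]
force: [0.2, -0.5, -3.0]
eef_pos: [531.0, 244.8, 53.4]
force: [-0.1, 1.7, -2.9]
eef_pos: [531.4, 245.0, 53.4]
force: [-0.5, -0.7, -2.6]
eef_pos: [531.8, 245.1, 53.4]
force: [0.6, -0.4, -3.4]
eef_pos: [532.2, 245.2, 53.4]
force: [-0.1, -0.5, -2.9]
```

```bash
for i in 1 2 3 4 5 6; do python3 -m creep '[[-1,0,0.2,0,0,0,0],[-1,0,0.2,0,0,0,0],[-1,0,0,0,0,0,0]]' | grep -E 'eef|^force:' ; done
```

```text
eef_pos: [532.5, 245.4, 53.4]
force: [-0.2, 0.7, -2.8]
eef_pos: [532.9, 245.5, 53.4]
force: [0.6, 0.3, -1.8]
eef_pos: [533.3, 245.7, 53.4]
force: [0.4, -0.3, -2.6]
eef_pos: [533.3, 245.7, 53.2]
force: [-0.9, -0.9, -3.2]
eef_pos: [533.3, 245.7, 53.1]
force: [-4.9, -1.4, -1.0]
eef_pos: [533.3, 245.7, 53.1]
force: [-5.6, -2.3, 0.6]
```

```bash
python3 -m creep '[[-1,0,-0.2,0,0,0,0],[-1,0,0,0,0,0,0],[-1,0,0,0,0,0,0]]' | grep -E 'eef|^force:'; python3 -m creep '[[-1,0,0,0,0,0,0],[-1,0,0,0,0,0,0]]' | grep -E 'eef|^force:'; python3 -c "
from h import *
s=arm.sense();print(s['force'],s['torque'],s['joints'])
save('wrist','touch')"
```

```text
eef_pos: [533.3, 245.7, 53.1]
force: [-4.4, -2.7, -0.7]
eef_pos: [533.3, 245.8, 53.1]
force: [-5.2, -2.1, -0.3]
[-5.16823109 -2.05763972 -0.32175087] [-0.47302069  0.96814643  0.03381426] [ 2.38951520e-01  3.25289700e-01  1.81656637e+00 -2.71191311e-04
  1.00206446e+00 -1.08986015e-01]
```

View pics/touch.png

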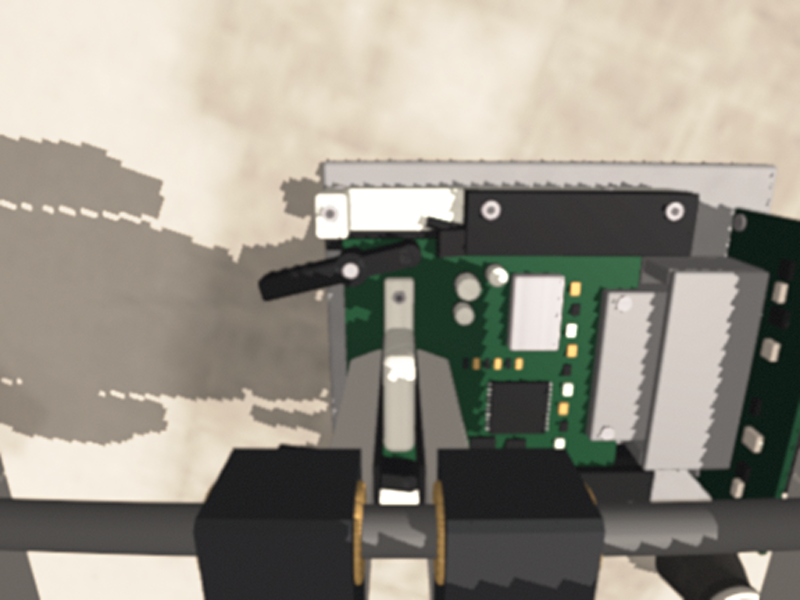

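The board lies in both guides with the plug inside the socket mouth (plug at (625,365), socket at (690,365)). The levers are still open, left handle at (305,280), and the touch held at about 5.5 N. Next: let go, rise, shut the fingers and go outside the left lever.

```bash
python3 -m creep '[[-0.5,0,0,0,0,0,0],[-0.5,0,0,0,0,0,0],[-0.5,0,0,0,0,0,0],[-0.5,0,0,-8,0,0,0],[-0.5,0,0,-20,0,0,0],[-1,0,0,-25,0,0,0],[-1,28,-28,0,0,0,0],[-1,30,-26.5,0,0,0,0],[-1,0,0,0,0,0,0],[-1,0,0,0,0,0,0]]' 30; python3 -m creep '[[-1,0,0,15,0,0,0],[-1,0,0,25,0,0,0],[-1,0,0,13,0,0,0],[-1,0,0,0,0,0,0],[-1,0,0,0,0,0,0]]'
```

```text
t: 21.5
eef_pos: [462.4, 282.9, 107.3]
tool_rot: [0.573, 0.82, 0.001, 0.001]
force: [1.5, -0.8, -0.3]
grip_width: 1.0
finger_force: 0.0
t: 21.92
eef_pos: [463.5, 281.6, 53.1]
tool_rot: [0.574, 0.819, -0.0, -0.0]
force: [-0.3, 0.1, 1.1]
grip_width: 0.6
finger_force: 0.0
```

```bash
python3 -m creep '[[-1,-4,0,0,0,0,0],[-1,-4,0,0,0,0,0],[-1,-3.5,0,0,0,0,0],[-1,-3,-0.5,0,0,0,0],[-1,-2.5,0.8,0,0,0,0],[-1,-2.5,1,0,0,0,0],[-1,-2.5,1,0,0,0,0],[-1,0,0,0,0,0,0]]'; python3 -m creep '[[-1,-1.2,1,0,0,0,0],[-1,-1.2,1,0,0,0,0],[-1,-1.2,1,0,0,0,0],[-1,0,0,0,0,0,0]]'
```

```text
t: 22.58
eef_pos: [473.5, 261.9, 53.8]
tool_rot: [0.574, 0.819, 0.0, 0.0]
force: [-1.2, 0.6, 2.3]
grip_width: 0.5
finger_force: 1.0
t: 22.92
eef_pos: [477.1, 259.5, 53.4]
tool_rot: [0.574, 0.819, -0.0, 0.0]
force: [-1.2, 0.0, 2.6]
grip_width: 0.6
finger_force: 1.5
```

```bash
for i in 1 2 3; do python3 -m creep '[[-1,-0.9,0.9,0,0,0,0],[-1,-0.9,0.9,0,0,0,0],[-1,0,0,0,0,0,0]]' | grep -E 'eef|^force:'; done
```

```text
eef_pos: [479.3, 258.4, 53.3]
force: [-1.2, 0.6, 3.1]
eef_pos: [481.7, 257.4, 53.4]
force: [-1.8, -0.2, 2.8]
eef_pos: [484.0, 256.4, 53.3]
force: [-1.1, 0.9, 1.3]
```

```bash
for i in 1 2 3; do python3 -m creep '[[-1,-0.6,0.9,0,0,0,0],[-1,-0.5,0.9,0,0,0,0],[-1,0,0,0,0,0,0]]' | grep -E 'eef|^force:'; done
```

```text
eef_pos: [485.9, 255.9, 53.3]
force: [-1.9, 0.4, 2.0]
eef_pos: [487.5, 255.6, 53.2]
force: [-4.3, 2.0, 3.3]
eef_pos: [489.2, 255.4, 53.2]
force: [-4.5, 2.5, 4.1]
```

```bash
for i in 1 2 3 4; do python3 -m creep '[[-1,-0.4,0.8,0,0,0,0],[-1,-0.3,0.7,0,0,0,0],[-1,0,0,0,0,0,0]]' | grep -E 'eef|^force:'; done
```

```text
eef_pos: [490.7, 255.3, 53.2]
force: [-6.6, 2.7, 4.5]
eef_pos: [492.5, 255.2, 53.3]
force: [-5.8, 2.2, 4.3]
eef_pos: [494.0, 255.1, 53.3]
force: [-6.8, 2.0, 5.4]
eef_pos: [495.6, 254.8, 53.3]
force: [-6.4, 1.7, 5.6]
```

```bash
for i in 1 2 3 4; do python3 -m creep '[[-1,-0.1,0.6,0,0,0,0],[-1,0,0.5,0,0,0,0],[-1,0,0,0,0,0,0]]' | grep -E 'eef|^force:'; done
```

```text
eef_pos: [496.7, 254.8, 53.2]
force: [-6.3, 1.2, 6.3]
eef_pos: [497.6, 254.9, 53.2]
force: [-6.0, 0.5, 5.5]
eef_pos: [498.4, 255.1, 53.1]
force: [-7.2, -0.6, 6.9]
eef_pos: [499.3, 255.2, 53.1]
force: [-8.2, -0.6, 7.7]
```

```bash
for i in 1 2 3 4; do python3 -m creep '[[-1,0,0.4,0,0,0,0],[-1,0,0.3,0,0,0,0],[-1,0,0,0,0,0,0]]' | grep -E 'eef|^force:'; done
```

```text
eef_pos: [499.8, 255.4, 53.1]
force: [-9.5, -2.0, 8.0]
eef_pos: [500.2, 255.5, 53.0]
force: [-9.6, -0.9, 8.3]
eef_pos: [500.3, 255.6, 53.0]
force: [-10.7, -1.9, 9.0]
eef_pos: [500.5, 255.6, 52.9]
force: [-12.8, -3.6, 11.5]
```

```bash
python3 -m creep '[[-1,0,-3,0,0,0,0],[-1,0,-8,0,0,0,0],[-1,0,-8,0,0,0,0],[-1,0,0,-20,0,0,0],[-1,0,0,-30,0,0,0],[-1,0,0,-10,0,0,0],[-1,0,0,0,0,0,0],[-1,0,0,0,0,0,0]]'; python3 -c "
from h import *
save('wrist','lev1')
print(tool(arm.sense()).round(3))"
```

```text
t: 28.08
eef_pos: [485.8, 250.0, 113.3]
tool_rot: [0.574, 0.819, 0.0, 0.001]
force: [0.4, 0.9, 0.1]
grip_width: 0.3
finger_force: 0.0
[[-3.41000e-01  9.40000e-01 -1.00000e-03  4.85035e+02]
 [ 9.40000e-01  3.41000e-01 -0.00000e+00  2.49855e+02]
 [-0.00000e+00 -1.00000e-03 -1.00000e+00  1.12270e+02]
 [ 0.00000e+00  0.00000e+00  0.00000e+00  1.00000e+00]]
```

View pics/lev1.png

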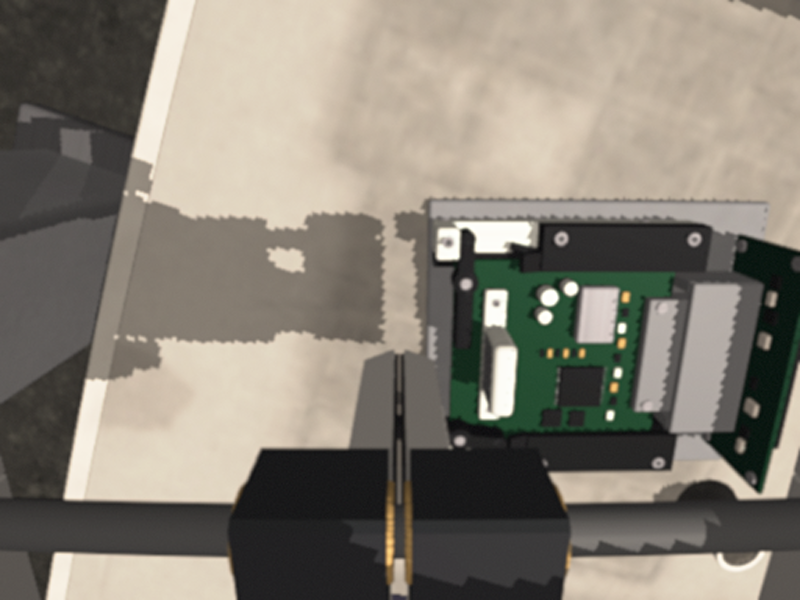

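The left lever now lies along the board's front edge (pin (466,284), handle end (461,345)) and the plug is deep in the socket. Now the right lever.

```bash
python3 - <<'E'
from h import *
f=load('lev1')
for n,p,q,z in[("lever",(466,284),(461,345),37),("foot",(496,290),(490,418),26),("guide front",(541,226),(541,268),30)]:
    v=plane(f,p,z)-plane(f,q,z);print(n,np.degrees(np.arctan2(v[1],v[0]))-90, np.linalg.norm(v))
E
python3 -m creep '[[-1,-25,-9,0,0,0,0],[-1,-28,0,0,0,0,0],[-1,-24.5,0,0,0,0,0],[-1,0,0,20,0,0,0],[-1,0,0,25,0,0,0],[-1,0,0,14,0,0,0],[-1,0,0,0,0,0,0],[-1,0,0,0,0,0,0]]'
```

```text
lever 17.405528625497013 29.309197424469385
foot 20.357575111248167 67.62184208831134
guide front 24.059961335351588 19.424888099561446
t: 28.8
eef_pos: [502.0, 174.0, 52.4]
tool_rot: [0.574, 0.819, -0.001, -0.002]
force: [-0.1, 0.1, -0.3]
grip_width: 0.7
finger_force: 0.0
```

```bash
python3 -m creep '[[-1,4,1,0,0,0,0],[-1,4,1,0,0,0,0],[-1,3.5,0.5,0,0,0,0],[-1,3,0,0,0,0,0],[-1,2.5,0.8,0,0,0,0],[-1,2.5,1,0,0,0,0],[-1,2.5,1,0,0,0,0],[-1,0,0,0,0,0,0]]'; for i in 1 2 3; do python3 -m creep '[[-1,1,1,0,0,0,0],[-1,1,1,0,0,0,0],[-1,0,0,0,0,0,0]]' | grep -E 'eef|^force:'; done
```

```text
t: 29.47
eef_pos: [501.3, 197.3, 54.8]
tool_rot: [0.574, 0.819, 0.0, 0.0]
force: [-0.8, -1.3, 1.9]
grip_width: 0.4
finger_force: 1.1
eef_pos: [502.1, 199.5, 54.3]
force: [-2.0, -0.7, 2.3]
eef_pos: [503.2, 202.1, 54.2]
force: [-3.2, -0.6, 2.4]
eef_pos: [504.6, 204.7, 54.2]
force: [-3.0, 0.1, 2.3]
```

```bash
for i in 1 2; do python3 -m creep '[[-1,1,0.7,0,0,0,0],[-1,1,0.7,0,0,0,0],[-1,0,0,0,0,0,0]]' | grep -E 'eef|^force:'; done;  for i in 1 2; do python3 -m creep '[[-1,0.6,0.8,0,0,0,0],[-1,0.5,0.8,0,0,0,0],[-1,0,0,0,0,0,0]]' | grep -E 'eef|^force:'; done
```

```text
eef_pos: [505.6, 206.9, 54.4]
force: [-1.7, -0.7, 2.1]
eef_pos: [506.4, 209.2, 54.5]
force: [-0.7, -1.7, 1.3]
eef_pos: [507.4, 210.8, 54.5]
force: [-0.7, -1.4, 0.5]
eef_pos: [508.4, 212.4, 54.5]
force: [-0.9, -1.5, 1.9]
```

```bash
for i in 1 2 3 4; do python3 -m creep '[[-1,0.3,0.7,0.1,0,0,0],[-1,0.3,0.7,0,0,0,0],[-1,0,0,0,0,0,0]]' | grep -E 'eef|^force:'; done
```

```text
eef_pos: [509.4, 213.5, 54.3]
force: [0.2, -2.5, 1.5]
eef_pos: [510.5, 214.5, 54.2]
force: [-0.9, -2.1, 1.8]
eef_pos: [511.5, 215.6, 54.0]
force: [-1.6, -1.8, 1.8]
eef_pos: [512.3, 216.4, 53.8]
force: [-2.6, -2.5, 3.6]
```

```bash
for i in 1 2 3 4 5; do python3 -m creep '[[-1,0,0.4,0,0,0,0],[-1,0,0.4,0,0,0,0],[-1,0,0,0,0,0,0]]' | grep -E 'eef|^force:'; done
```

```text
eef_pos: [513.0, 216.6, 53.8]
force: [-3.8, -2.8, 4.0]
eef_pos: [513.8, 216.8, 53.8]
force: [-5.0, -3.1, 3.4]
eef_pos: [514.2, 217.0, 53.8]
force: [-4.8, -4.8, 5.1]
eef_pos: [514.6, 217.1, 53.7]
force: [-6.3, -5.0, 5.1]
eef_pos: [514.8, 217.2, 53.7]
force: [-7.8, -6.0, 7.6]
```

```bash
for i in 1 2; do python3 -m creep '[[-1,0,0.4,0,0,0,0],[-1,0,0.3,0,0,0,0],[-1,0,0,0,0,0,0]]' | grep -E 'eef|^force:'; done
python3 -m creep '[[-1,0,-3,0,0,0,0],[-1,0,-8,0,0,0,0],[-1,0,-8,0,0,0,0],[-1,0,0,-20,0,0,0],[-1,0,0,-40,0,0,0],[-1,-20,-20,-15,0,0,0],[-1,-20,-20,-15,0,0,0],[-1,0,0,0,0,0,0],[-1,0,0,0,0,0,0]]'; python3 -c "
from h import *
save('wrist','lev2')
print(tool(arm.sense()).round(3))"
```

```text
eef_pos: [515.0, 217.3, 53.6]
force: [-9.8, -6.4, 9.6]
eef_pos: [515.1, 217.3, 53.6]
force: [-11.9, -7.8, 11.4]
t: 34.72
eef_pos: [476.1, 160.3, 144.8]
tool_rot: [0.575, 0.818, 0.001, 0.001]
force: [0.5, 0.2, -0.7]
grip_width: 0.4
finger_force: 0.0
[[-3.40000e-01  9.40000e-01  1.00000e-03  4.75824e+02]
 [ 9.40000e-01  3.40000e-01  1.00000e-03  1.60694e+02]
 [ 0.00000e+00  1.00000e-03 -1.00000e+00  1.43931e+02]
 [ 0.00000e+00  0.00000e+00  0.00000e+00  1.00000e+00]]
```

View pics/lev2.png

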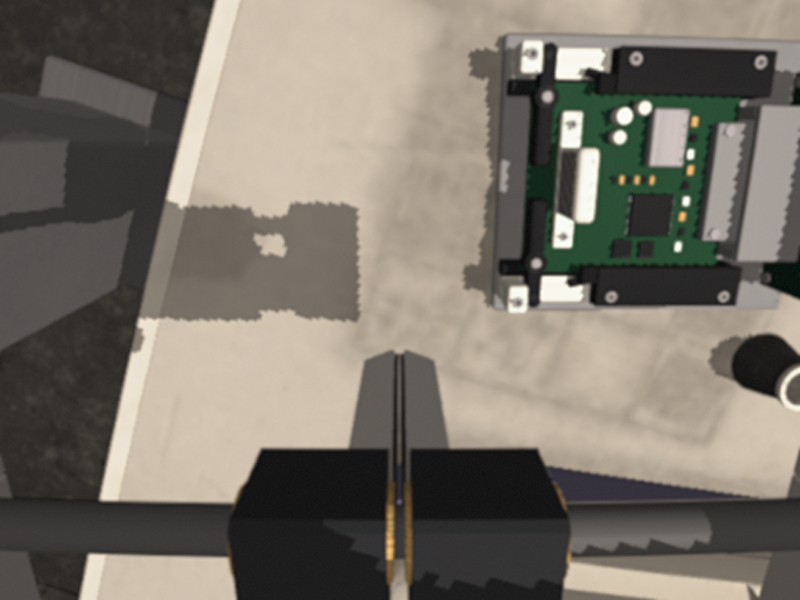

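Both levers lie along the board's front edge: left pin (548,97) with end about (540,163), right pin (537,263) with end about (538,202). I'll measure their angles before handing in.

Run:
```python
from h import *
f=load('lev2');im=f['img'].astype(int);k=1.5625
O=plane(f,(548,97),37)[:2];Rp=plane(f,(537,263),37)[:2]
v=O-Rp;print("pins",np.linalg.norm(v).round(1),"board yaw",(np.degrees(np.arctan2(v[1],v[0]))-90).round(2))
for n,r0,r1 in(("L",112,160),("R",206,250)):
    pts=[]
    for r in range(int(r0/k),int(r1/k)):
        row=im[r,330:366];d=row.sum(1)<np.array(100);g=(row[:,1]-row[:,0]<14)&d
        c=np.where(g)[0]
        if r%6==0:print(r,row.sum(1)[6:30:1].tolist())
        if len(c)>2:pts.append((330+c.mean(),r))
    if len(pts)<5:continue
    pts=np.array(pts);p=np.polyfit(pts[:,1],pts[:,0],1)
    a,b=[plane(f,(np.polyval(p,q),q),37,1) for q in(r0/k,r1/k)];w=a-b;print(n,len(pts),(np.degrees(np.arctan2(w[1],w[0]))-90).round(2))
```

```text
pins 79.5 board yaw 19.92
72 [258, 252, 217, 145, 79, 44, 34, 41, 67, 96, 119, 121, 123, 124, 127, 124, 121, 135, 161, 177, 178, 154, 163, 287]
78 [251, 237, 186, 111, 59, 37, 28, 62, 79, 104, 119, 121, 120, 128, 118, 121, 125, 136, 150, 142, 115, 136, 245, 427]
84 [254, 234, 164, 94, 52, 38, 53, 70, 87, 114, 117, 124, 120, 128, 123, 127, 135, 145, 145, 116, 101, 160, 300, 518]
90 [256, 226, 144, 58, 36, 43, 55, 76, 104, 115, 120, 120, 128, 122, 129, 132, 135, 156, 163, 136, 132, 218, 399, 608]
96 [249, 198, 114, 51, 39, 52, 60, 85, 111, 118, 122, 117, 129, 122, 122, 102, 83, 83, 82, 94, 146, 223, 298, 319]
L 31 23.96
132 [103, 52, 46, 63, 68, 89, 105, 121, 126, 119, 128, 122, 123, 97, 86, 75, 82, 112, 180, 260, 274, 206, 149, 146]
138 [84, 44, 40, 48, 76, 99, 113, 116, 120, 126, 116, 126, 119, 133, 162, 162, 134, 152, 290, 518, 707, 741, 724, 681]
144 [67, 52, 50, 64, 79, 100, 110, 119, 115, 117, 115, 119, 124, 145, 160, 154, 135, 189, 382, 635, 739, 745, 742, 742]
150 [44, 41, 39, 67, 88, 104, 113, 120, 122, 119, 117, 116, 134, 149, 146, 115, 151, 278, 496, 666, 670, 626, 538, 474]
156 [45, 41, 46, 76, 93, 104, 115, 112, 117, 125, 119, 122, 138, 160, 163, 160, 201, 375, 623, 740, 751, 747, 747, 747]
R 29 17.43
```

The levers' edge slopes (−0.071 and −0.058) match the pin-to-pin line (−0.066) to about 0.01 rad, so both are shut. Board yaw measures 19.9°, in line with the dock. Handing in.

```bash
python3 -c "
from bench import arm
print(arm.sign_off())"
```

```text
the job is handed in; nothing more can be done
None
```

I handed the job in at about 35 s: the board is plugged in (gentle touch of about 5.5 N on the contacts), both levers are shut to about 0.01 rad by camera, and the gripper is clear of everything. The seated depth was not measured directly; it is inferred from the shut levers.

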